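# Change over the bench slides: shut the empty tray, draw out the crucible

### The arm

A 6-joint arm with a two-finger parallel gripper is mounted at the origin on a cart in front of the work surface, level with it; the furniture and walls round the work are solid. World frame = base frame: x ahead of the robot, y to its left, z up, the work surface at z = 0. Lengths are in m, angles in rad, forces in N, time in s.
With the tool pointing down it reaches from about 0.35 to 0.975 m from the base axis. Payload 4.9 kg.
Tool frame: the origin (TCP) lies between the finger pads; the fingertips stand 17 mm ahead of it and the grasp point (between the pads) lies 2 mm behind it; z points along the fingers, y is the direction in which the jaws open and shut (so a half turn about z gives the same grasp; the last joint's range is limited). The gripper opens to 85 mm and grips with 20 to 120 N. Pads are 22 mm wide; open, the fingers measure 114 mm over their backs; the gripper's body (76 mm by 85 mm) begins 54 mm behind the grasp point. The pads swing forward as they close: fully open they stand 13 mm farther back than shut.
Start: joints at [-1.37, 0.053, 1.613, -0, 1.476, -0.119], TCP at [0.196, -0.593, 0.248] pointing down, gripper open.
Joint ranges: [-3.01, 3.01], [-1.01, 2.22], [0.06, 2.58], [-1.02, 4.17], [0.09, 2.62], [-3.14, 3.14]. Speed limits (rad/s): [2.57, 2.57, 3.14, 3.14, 3.14, 3.14].

### API

Orientations are given as a unit quaternion [w, x, y, z].
In Python, from plant import state, grab_frame, camera_model, job_done, find_in, silhouettes, landmark_of gives the robot as it stands.
- The arm moves only by the shell command python3 -m crank 'ROWS'. ROWS is JSON, a list of rows, each an object with "angular": the turn, a rotation vector about the tool's x, y, z each as a share of 5 degrees, from -1 to 1, a list of three; "delta_pos": the shift along the tool's x, y, z each as a share of 3 cm, from -1 to 1, a list of three; "gripper": the opening, from 0 (shut) to 1 (fully open). In form: [{"angular": [ax, ay, az], "delta_pos": [tx, ty, tz], "gripper": gripper}, ...]. A call has 1 to 12 rows; each row shifts and turns the commanded pose from where the row before left it, along the tool's axes as they then stand; what a row does not reach is not made up. A row lasts 1/8 s, in which the tool goes at most 62.5 mm and 10.7 degrees, less where a joint would pass 70% of its speed; a pose out of reach is approached as far as the arm can. A call with a number of a shift or a turn outside -1 to 1 is refused whole. A call with a gripper value outside its range is refused whole. The fingers move at their own pace and stop on an object; the grip force is fixed at half the most. Time passes only in rows, so rows that do not move let the fingers close. It gives the time, the measured TCP pose, the force and the opening at its end, in the units of the state.
- state(): the state, without advancing time (a new reading comes with each control period).
- grab_frame(name): name is "scene" or "top" or "wrist"; returns the picture (480x640x3 uint8, red, green, blue); there is no depth.
- camera_model(name): a dict with "camera_matrix" (3x3 intrinsics, pixels), "rvec" (rotation vector, rad) and "tvec" (3), from world to camera coordinates, as OpenCV has them; the wrist camera has in their place "mount" (4x4, takes a point from camera to tool coordinates, whose origin is the TCP and whose axes are the flange's). Camera axes: x right, y down, z forward; pixel columns grow to the right and rows downward; lengths in m; the calibration is good to about 2 mm. A picture is of the moment at which its call begins: read the wrist's pose just before it. camera_model takes no time and is no camera call.
- job_done(): hands the job in, once; it reports no verdict.
Trained networks look in the newest picture that a camera, given by its name, has taken for a name from the list of things; names that differ only in an ending like _2 or _b are one class to them, and where a whole thing is asked for, a point or a joint stands for the part that bears it (a point fixed in the world has none). Each returns a list of dicts, best first, with "conf" (0 to 1); they miss things now and then, are a little off and sometimes report something else, mostly with a low value. They report only what shows in the picture. A call takes as long as a camera call.
- find_in(camera, target): "bbox" ([left, top, right, bottom] in pixels, round what is visible of it).
- silhouettes(camera, target): "mask" (480x640 bool, what is visible of it) and "bbox" ([left, top, right, bottom] in pixels, round what is visible of it).
- landmark_of(camera, target): "pixel" ([column, row] in pixels: a listed point, or the origin of a listed thing).
The state is a dict: "time": time; "joint_pos": joint angles; "joint_vel": joint speeds; "joint_efforts": joint torques, N m; "tool_pos": TCP position; "tool_rot": TCP orientation; "contact_force": force on the tool from outside, world axes, zero at the start; "ft_torque": the same for the moment, N m; "gripper_width": opening from 0.0 (shut) to 1.0 (fully open).
Only numpy, scipy, OpenCV 4.12 (cv2) and the standard library are available. Lean on these libraries where they do the work, as an engineer would, in place of code of your own. Each camera call takes 0.05 s, during which the arm holds its last target.

### The job

The empty tray was left standing out of its slide: push it back fully home, then hook a fingertip behind the front lip of the tray that carries the small crucible and draw it out along its rails until it meets its stop. Pinch and lift nothing: the crucible rides along upright and untouched. Leave the tray with the two stoppers shut, and do not disturb the stoppers or the cup and wrench that lie between the slides.

Things in the scene. Friction and masses are not known exactly. Their poses are not given: they have to be found in the camera images.
- crucible_slide: Fixed bench slide whose tray carries the small crucible and starts home (0 to 0.01). Bed 200 x 84 mm, side rails up to z = 29 mm. Origin: centre of its underside, on the bench. -x: the way the tray comes out, roughly toward the robot. Steel tray 64 mm wide, floor top at z = 11 mm, walls up to 24 mm; home, its load bay is x = -36 to +92 mm, and a front lip stands at x = -93 to -99 mm (70 mm wide, top at z = 48 mm).
- crucible_tray (a joint): How far the tray of crucible_slide is drawn out along the slide's -x: 0 = home against the back stop, 0.08 m = fully out against the front stop. Slides with about 2.5 N of friction and stays where it is left; it cannot be lifted off.
- crucible_lip_top (a point): On the tray of crucible_slide, moving with it: middle of the lip's inner face (the face away from the robot), 45 mm above the bench, 3 mm below the lip's top. Behind it, 54 mm along the slide's +x and 60 mm wide, is an empty finger pocket (floor 11 mm above the bench), closed by a low cross wall up to z = 24 mm.
- empty_slide: Fixed bench slide whose tray carries nothing and starts standing well out (0.05 to 0.075). Bed 200 x 84 mm, side rails up to z = 29 mm. Origin: centre of its underside, on the bench. -x: the way the tray comes out, roughly toward the robot. Steel tray 64 mm wide, floor top at z = 11 mm, walls up to 24 mm; home, its load bay is x = -36 to +92 mm, and a front lip stands at x = -93 to -99 mm (70 mm wide, top at z = 48 mm).
- empty_tray (a joint): How far the tray of empty_slide is drawn out along the slide's -x: 0 = home against the back stop, 0.08 m = fully out against the front stop. Slides with about 2.5 N of friction and stays where it is left; it cannot be lifted off.
- empty_lip_top (a point): On the tray of empty_slide, moving with it: middle of the lip's inner face (the face away from the robot), 45 mm above the bench, 3 mm below the lip's top. Behind it, 54 mm along the slide's +x and 60 mm wide, is an empty finger pocket (floor 11 mm above the bench), closed by a low cross wall up to z = 24 mm.
- stopper_slide: Fixed bench slide whose tray carries two black stoppers, starts home and stays there. Bed 200 x 84 mm, side rails up to z = 29 mm. Origin: centre of its underside, on the bench. -x: the way the tray comes out, roughly toward the robot. Steel tray 64 mm wide, floor top at z = 11 mm, walls up to 24 mm; home, its load bay is x = -36 to +92 mm, and a front lip stands at x = -93 to -99 mm (70 mm wide, top at z = 48 mm).
- stopper_tray (a joint): How far the tray of stopper_slide is drawn out along the slide's -x: 0 = home against the back stop, 0.08 m = fully out against the front stop. Slides with about 2.5 N of friction and stays where it is left; it cannot be lifted off.
- stopper_lip_top (a point): On the tray of stopper_slide, moving with it: middle of the lip's inner face (the face away from the robot), 45 mm above the bench, 3 mm below the lip's top. Behind it, 54 mm along the slide's +x and 60 mm wide, is an empty finger pocket (floor 11 mm above the bench), closed by a low cross wall up to z = 24 mm.
- crucible_bay (a point): Centre of the load bay floor of the crucible's tray, moves with the tray; axes as the slide's.
- crucible: Small pale crucible, 50 mm wide at the rim and 42 mm high, standing loose in the load bay of one tray. Origin: centre of its underside, z up.
- stopper_1: Black tapered stopper, 29 mm wide and 28 mm high, standing loose in the stopper tray. Origin: centre of its underside.
- stopper_2: Black tapered stopper, 29 mm wide and 28 mm high, standing loose in the stopper tray. Origin: centre of its underside.
- empty_cup: Bystander: pale cup, 60 mm wide, 101 mm high, standing on the bench between the slides. A fixed clamp block 125 mm high stands about 150 mm nearer the robot, and a leaning card 90 mm high behind the cup: pass above them. Origin: centre of its underside.
- wrench: Bystander: open-ended wrench, 25 x 110 x 6 mm, lying on the bench between the slides. Origin: centre of its underside.

How it is judged:
By the outcome, as a careful person would: the job done as asked, in the order asked, and still so for the second after the job is handed in, with the robot touching nothing.
It also fails if it takes over 45 s, if anything falls off the work surface, if the arm or the gripper's body presses on something with over 40 N, if the wrist force passes 120 N, or if a joint passes its speed limit or range.

## Working session

There is one attempt and no reset: what is moved stays moved. The work goes in short steps, Python scripts to look and compute and a shell command to move; the robot and the scene stay as the last step left them, time stands still between calls to the robot, and variables do not carry over. Pictures are saved under pics/ and viewed, and the job is handed in when it is done.

```bash
ls; mkdir -p pics; python3 - <<'E'
from plant import *
import cv2
print(state())
for n in ("scene","top"):
    im=grab_frame(n); cv2.imwrite(f"pics/{n}0.png",im[:,:,::-1]); print(n,camera_model(n))
print(camera_model("wrist"))
E
```

```text
pics
{'time': 0.0, 'joint_pos': array([-1.37000547e+00,  5.33826507e-02,  1.61427263e+00,  1.08587606e-05,
        1.47594890e+00, -1.18986574e-01]), 'joint_vel': array([ 0.0008683 , -0.00077117, -0.0003478 , -0.00039792, -0.00097855,
       -0.00045048]), 'joint_efforts': array([ 9.73167880e-04, -3.93680799e+01, -3.70177352e+01, -1.75201790e-04,
        7.02461286e-03,  9.35052782e-06]), 'tool_pos': array([ 0.19636952, -0.59275405,  0.24705973]), 'tool_rot': array([-1.00514269e-03,  9.87244591e-01,  1.59207746e-01, -3.57264472e-05]), 'contact_force': array([-0.56400178, -0.46508442,  0.02359361]), 'ft_torque': array([ 0.01732665,  0.01486248, -0.07910139]), 'gripper_width': 0.9998594911991848}
scene {'camera_matrix': array([[614.24138284,   0.        , 322.2648723 ],
       [  0.        , 614.24138284, 230.64040219],
       [  0.        ,   0.        ,   1.        ]]), 'rvec': array([ 0.90118906, -2.30828812,  1.29538817]), 'tvec': array([0.4637491 , 0.27342005, 0.92380263])}
top {'camera_matrix': array([[475.80288468,   0.        , 323.98338287],
       [  0.        , 475.80288468, 235.47020164],
       [  0.        ,   0.        ,   1.        ]]), 'rvec': array([ 2.10775853, -2.1135752 ,  0.22047215]), 'tvec': array([-7.80573965e-04,  6.35625101e-01,  7.98747174e-01])}
{'camera_matrix': array([[365.61123281,   0.        , 320.49217334],
       [  0.        , 365.61123281, 233.35220209],
       [  0.        ,   0.        ,   1.        ]]), 'mount': array([[-2.84939235e-05, -9.56965640e-01, -2.90201244e-01,
         7.45935190e-02],
       [ 9.99999896e-01, -1.59155522e-04,  4.26643400e-04,
        -9.52631287e-04],
       [-4.54470205e-04, -2.90201202e-01,  9.56965546e-01,
        -1.25082410e-01],
       [ 0.00000000e+00,  0.00000000e+00,  0.00000000e+00,
         1.00000000e+00]])}
```

View pics/scene0.png

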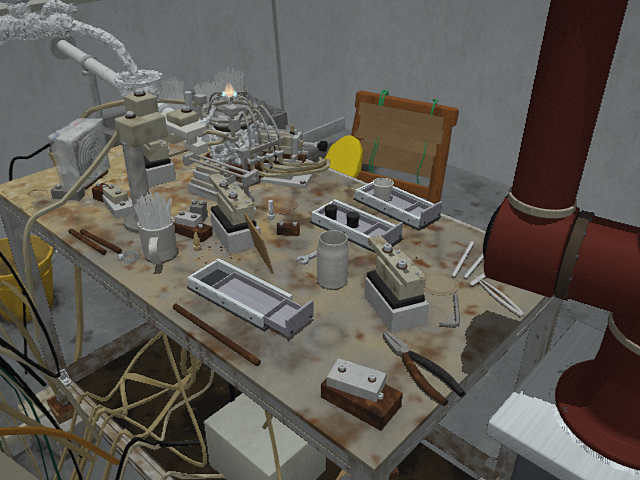

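View pics/top0.png

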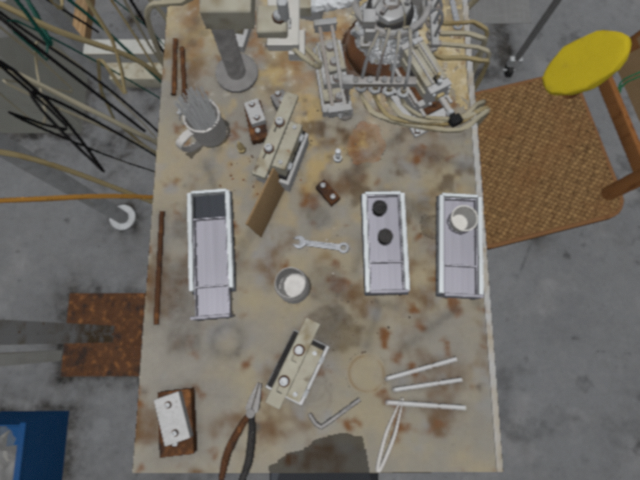

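The scene picture shows three slides: the empty one (about 250,295) is well out, the stopper one is at (355,220), and the crucible one is at (400,200). In the top picture they are at (211,255), (386,243) and (460,245).

```bash
cat > h.py <<'E'
import numpy as np, cv2
from plant import *
def cam(n):
    m=camera_model(n); return m["camera_matrix"],np.array(m["rvec"]),np.array(m["tvec"])
def ray(n,px,z):
    K,r,t=cam(n);R=cv2.Rodrigues(r)[0];C=-R.T@t
    d=R.T@np.linalg.inv(K)@np.array([px[0],px[1],1.]);return C+d*(z-C[2])/d[2]
def proj(n,P):
    K,r,t=cam(n);return cv2.projectPoints(np.array(P,float).reshape(-1,1,3),r,t,K,None)[0].reshape(-1,2)
E
python3 - <<'E'
from h import *
for n in("top","scene"):
    grab_frame(n)
    for s in("empty","crucible","stopper"):
        for tgt,z in((s+"_lip_top",.045),(s+"_slide",0)):
            for d in landmark_of(n,tgt)[:3]: print(n,tgt,np.round(d["pixel"],1),round(d["conf"],2),ray(n,d["pixel"],z).round(4))
im=cv2.imread("pics/top0.png")
for i,(a,b,c,d) in enumerate([(180,180,240,330),(430,180,490,310)]):
    cv2.imwrite(f"pics/z{i}.png",cv2.resize(im[b:d,a:c],None,fx=4,fy=4,interpolation=cv2.INTER_CUBIC))
E
```

```text
top empty_slide [212.3 242.7] 0.9 [0.636  0.2161 0.    ]
top stopper_lip_top [390.2 290.9] 0.67 [ 0.5367 -0.1228  0.045 ]
top stopper_slide [384.5 242.2] 0.71 [ 0.636  -0.1208  0.    ]
scene empty_lip_top [297.5 311.3] 0.82 [0.4939 0.2099 0.045 ]
scene empty_slide [239.8 295.8] 0.58 [0.6443 0.2119 0.    ]
scene crucible_lip_top [428. 205.] 0.91 [ 0.5416 -0.2556  0.045 ]
scene crucible_slide [397.9 207.3] 0.75 [ 0.6294 -0.2679  0.    ]
scene crucible_slide [351.7 223.6] 0.31 [ 0.6608 -0.1355  0.    ]
scene crucible_slide [318.  252.8] 0.26 [0.6358 0.0039 0.    ]
scene stopper_lip_top [390. 224.] 0.94 [ 0.5537 -0.1312  0.045 ]
scene stopper_slide [356.1 230.3] 0.73 [ 0.6351 -0.12    0.    ]
scene stopper_slide [384.  199.1] 0.59 [ 0.678  -0.2774  0.    ]
```

View pics/z0.png

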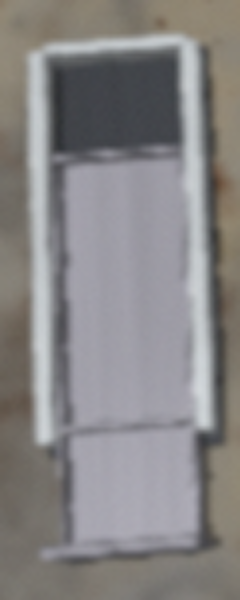

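View pics/z1.png

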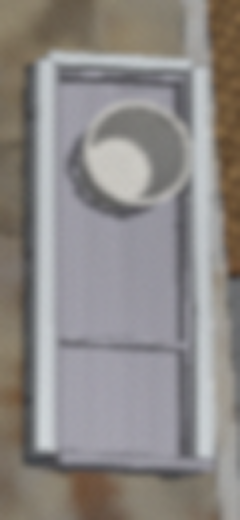

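Zoomed crops show the rail corners. Empty slide, in zoomed pixels: (28,55), (197,38), (215,440), (38,442), with the lip near v=548. Crucible slide: (36,60), (208,66), (214,460), (38,456), with the lip near v=460.

```bash
python3 - <<'E'
from h import *
for nm,off,q in (("e",(180,180),[(28,55),(197,38),(215,440),(38,442)]),("c",(430,180),[(36,60),(208,66),(214,460),(38,456)])):
    P=np.array([ray("top",(off[0]+u/4,off[1]+v/4),.029) for u,v in q]);print(nm,P.round(4).tolist(), P.mean(0).round(4))
    a=P[0]-P[3];b=P[1]-P[2];print(np.degrees(np.arctan2(a[1],a[0])),np.degrees(np.arctan2(b[1],b[0])),np.linalg.norm(a),np.linalg.norm(b),np.linalg.norm(P[0]-P[1]),np.linalg.norm(P[2]-P[3]))
# lip ends, z .048
for nm,p in (("e",(180+40/4,180+550/4)),("e",(180+200/4,180+545/4)),("c",(430+60/4,180+462/4)),("c",(430+212/4,180+462/4))): print(nm,ray("top",p,.048).round(4))
for n in("cup",): pass
for t in("empty_cup","wrench"):
    for c in("top","scene"):
        grab_frame(c)
        for d in landmark_of(c,t)[:1]: print(t,c,d["conf"],ray(c,d["pixel"],0).round(3))
# wrist-less refine: overlay fit optimisation later
im=cv2.imread("pics/scene0.png")
cv2.imwrite("pics/s_e.png",cv2.resize(im[245:345,175:325],None,fx=5,fy=5,interpolation=cv2.INTER_CUBIC))
cv2.imwrite("pics/s_c.png",cv2.resize(im[165:265,300:450],None,fx=5,fy=5,interpolation=cv2.INTER_CUBIC))
E
```

```text
e [[0.727, 0.2626, 0.029], [0.7353, 0.1811, 0.029], [0.5407, 0.1652, 0.029], [0.54, 0.2473, 0.029]] [0.6358 0.214  0.029 ]
4.687152056353325 4.666939917044384 0.18764503134049082 0.19530840151955364 0.08194678335253355 0.08208141233449122
c [[0.723, -0.2252, 0.029], [0.7197, -0.3081, 0.029], [0.5302, -0.2973, 0.029], [0.5323, -0.216, 0.029]] [ 0.6263 -0.2617  0.029 ]
-2.7456610522907665 -3.2584536560509823 0.19097913307801515 0.18986357263374828 0.08298632250897535 0.08130467687999153
e [0.4898 0.2383 0.048 ]
e [0.4919 0.1666 0.048 ]
c [ 0.5279 -0.2213  0.048 ]
c [ 0.5277 -0.29    0.048 ]
empty_cup top 0.56 [0.554 0.055 0.   ]
empty_cup scene 0.57 [0.554 0.051 0.   ]
wrench top 0.55 [0.635 0.005 0.   ]
wrench scene 0.46 [0.628 0.002 0.   ]
```

View pics/s_e.png

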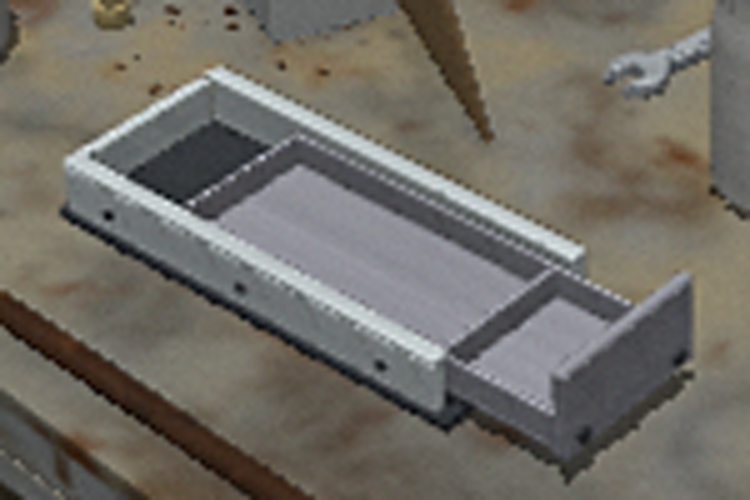

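View pics/s_c.png

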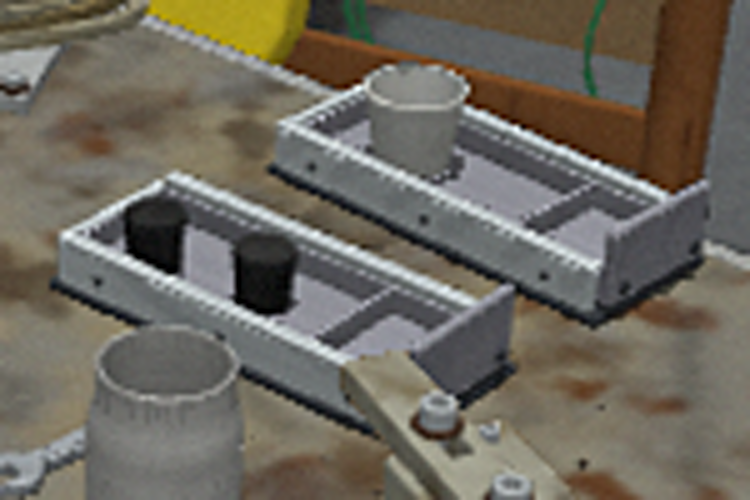

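```bash
python3 -m crank '[{"angular":[0,0,0.91],"delta_pos":[0,0,0],"gripper":0},{"angular":[0,0,0.91],"delta_pos":[0,0,0],"gripper":0},{"angular":[0,0,0.91],"delta_pos":[0,0,0],"gripper":0}]' && python3 -m crank '[{"angular":[0,0,0],"delta_pos":[0.85,-0.97,0],"gripper":0},{"angular":[0,0,0],"delta_pos":[0.85,-0.97,0],"gripper":0},{"angular":[0,0,0],"delta_pos":[0.85,-0.97,0],"gripper":0},{"angular":[0,0,0],"delta_pos":[0.85,-0.97,0],"gripper":0},{"angular":[0,0,0],"delta_pos":[0.85,-0.97,0],"gripper":0},{"angular":[0,0,0],"delta_pos":[0.85,-0.97,0],"gripper":0},{"angular":[0,0,0],"delta_pos":[0.85,-0.97,0],"gripper":0},{"angular":[0,0,0],"delta_pos":[0.85,-0.97,0],"gripper":0},{"angular":[0,0,0],"delta_pos":[0.85,-0.97,0],"gripper":0},{"angular":[0,0,0],"delta_pos":[0.85,-0.97,0],"gripper":0},{"angular":[0,0,0],"delta_pos":[0.85,-0.97,0],"gripper":0},{"angular":[0,0,0],"delta_pos":[0,0,0],"gripper":0}]'
cat >> h.py <<'E'
from scipy.spatial.transform import Rotation as Rn
def wcam(s):
    m=camera_model("wrist");q=s["tool_rot"];T=np.eye(4);T[:3,:3]=Rn.from_quat([q[1],q[2],q[3],q[0]]).as_matrix();T[:3,3]=s["tool_pos"]
    return m["camera_matrix"],T@m["mount"]
def wray(s,px,z):
    K,T=wcam(s);d=T[:3,:3]@np.linalg.inv(K)@np.array([px[0],px[1],1.]);C=T[:3,3];return C+d*(z-C[2])/d[2]
def yaw(s):
    q=s["tool_rot"];x=Rn.from_quat([q[1],q[2],q[3],q[0]]).as_matrix()[:,0];return np.degrees(np.arctan2(x[1],x[0]))
E
python3 - <<'E'
from h import *
s=state();im=grab_frame("wrist");cv2.imwrite("pics/w1.png",im[:,:,::-1]);print(s["tool_pos"],yaw(s),s["time"])
for d in landmark_of("wrist","crucible_lip_top")[:3]:print(d,wray(s,d["pixel"],.045))
E
```

```text
time: 1.58
tool_pos: [0.1965, -0.5933, 0.2483]
tool_rot: [-0.0, 0.999, 0.039, 0.0]
contact_force: [0.2, -0.7, 0.4]
gripper_width: 0.376
time: 3.08
tool_pos: [0.451, -0.2497, 0.2484]
tool_rot: [-0.0, 0.999, 0.043, 0.0]
contact_force: [-0.1, -1.3, 0.5]
gripper_width: 0.002
[ 0.45095149 -0.24974033  0.24844293] 4.885983937943127 3.075
{'pixel': [339.4, 113.4], 'conf': 0.96} [ 0.53381808 -0.25793696  0.045     ]
```

View pics/w1.png

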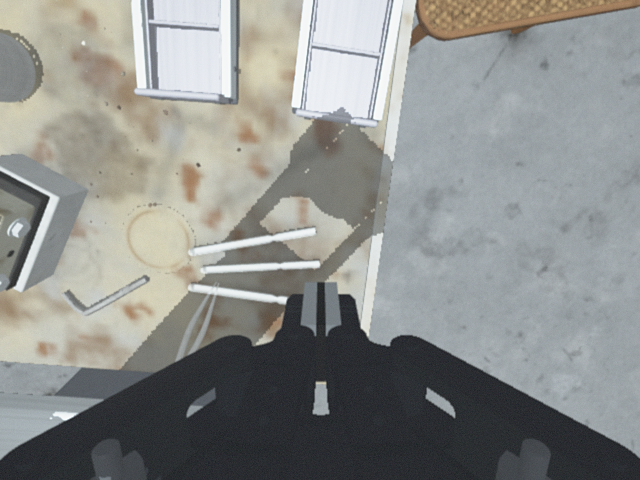

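The picture shows the crucible tray home, its lip running from about (292,108) to (378,122), with a clear bench in front. The lip's inner face measures x=0.534, y=-0.258, which agrees with the top view. Next I go over to the empty tray.

```bash
python3 -m crank '[{"angular":[0,0,0],"delta_pos":[0.05,-1,0],"gripper":0},{"angular":[0,0,0],"delta_pos":[0.05,-1,0],"gripper":0},{"angular":[0,0,0],"delta_pos":[0.05,-1,0],"gripper":0},{"angular":[0,0,0],"delta_pos":[0.05,-1,0],"gripper":0},{"angular":[0,0,0],"delta_pos":[0.05,-1,0],"gripper":0},{"angular":[0,0,0],"delta_pos":[0.05,-1,0],"gripper":0},{"angular":[0,0,0],"delta_pos":[0.05,-1,0],"gripper":0},{"angular":[0,0,0],"delta_pos":[0.05,-1,0],"gripper":0},{"angular":[0,0,0],"delta_pos":[0.05,-1,0],"gripper":0},{"angular":[0,0,0],"delta_pos":[0.05,-1,0],"gripper":0},{"angular":[0,0,0],"delta_pos":[0.05,-1,0],"gripper":0},{"angular":[0,0,0],"delta_pos":[0.05,-1,0],"gripper":0}]' && python3 -m crank '[{"angular":[0,0,0],"delta_pos":[0.05,-0.97,0],"gripper":0},{"angular":[0,0,0],"delta_pos":[0.05,-0.97,0],"gripper":0},{"angular":[0,0,0],"delta_pos":[0.05,-0.97,0],"gripper":0},{"angular":[0,0,0],"delta_pos":[0,0,0],"gripper":0}]'
python3 - <<'E'
from h import *
s=state();im=grab_frame("wrist");cv2.imwrite("pics/w2.png",im[:,:,::-1]);print(s["tool_pos"],yaw(s),s["time"])
for d in landmark_of("wrist","empty_lip_top")[:3]:print(d,wray(s,d["pixel"],.045))
E
```

```text
time: 4.68
tool_pos: [0.4387, 0.1086, 0.2484]
tool_rot: [0.0, 0.999, 0.04, 0.0]
contact_force: [0.9, -0.5, -0.3]
gripper_width: -0.002
time: 5.18
tool_pos: [0.4361, 0.1964, 0.2483]
tool_rot: [0.0, 0.999, 0.041, -0.0]
contact_force: [0.1, -1.0, 0.8]
gripper_width: -0.004
[0.43613394 0.19636206 0.24829386] 4.727805930197919 5.175
{'pixel': [317.8, 138.2], 'conf': 0.74} [0.49692708 0.20460082 0.045     ]
```

View pics/w2.png

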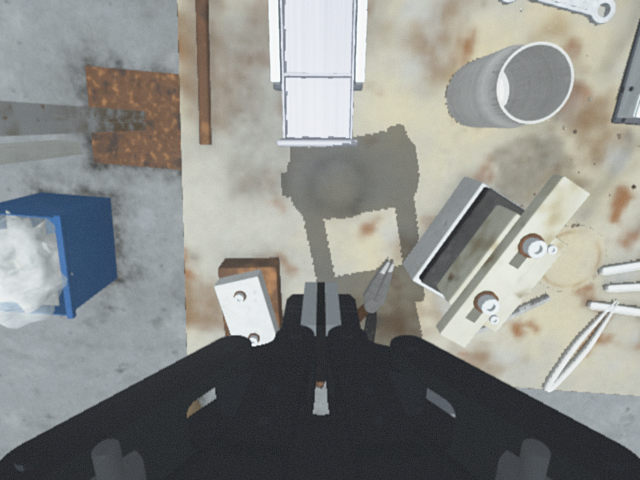

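The tray lip runs from (278,143) to (357,143), with its inner face at x=0.497, so about 47–50 mm out. The landing spot in front of it is clear. I descend there.

```bash
python3 - <<'E'
from h import *
s=dict(tool_pos=np.array([.43613,.19636,.2483]),tool_rot=np.array([0,.9991,.0412,0]))
for p in((280,258),(282,290),(390,258),(375,300)): print(p,wray(s,p,.03).round(3))
E
python3 -m crank '[{"angular":[0,0,0],"delta_pos":[0.5,-0.1,0.95],"gripper":0},{"angular":[0,0,0],"delta_pos":[0,0,0.95],"gripper":0},{"angular":[0,0,0],"delta_pos":[0,0,0.95],"gripper":0},{"angular":[0,0,0],"delta_pos":[0,0,0.95],"gripper":0},{"angular":[0,0,0],"delta_pos":[0,0,0.95],"gripper":0},{"angular":[0,0,0],"delta_pos":[0,0,0.95],"gripper":0},{"angular":[0,0,0],"delta_pos":[0,0,0.5],"gripper":0},{"angular":[0,0,0],"delta_pos":[0,0,0.4],"gripper":0},{"angular":[0,0,0],"delta_pos":[0,0,0],"gripper":0}]'
python3 - <<'E'
from h import *
s=state();im=grab_frame("wrist");cv2.imwrite("pics/w3.png",im[:,:,::-1]);print(s["tool_pos"],yaw(s),s["time"],s["contact_force"])
im=grab_frame("scene");cv2.imwrite("pics/s3.png",cv2.resize(im[200:380,170:410,::-1],None,fx=3,fy=3))
E
```

```text
(280, 258) [0.377 0.233 0.03 ]
(282, 290) [0.342 0.229 0.03 ]
(390, 258) [0.386 0.123 0.03 ]
(375, 300) [0.339 0.132 0.03 ]
time: 6.4
tool_pos: [0.4505, 0.2, 0.0499]
tool_rot: [0.0, 0.999, 0.041, -0.0]
contact_force: [-0.8, 0.3, -0.3]
gripper_width: 0.0
[0.45052939 0.20004118 0.04993976] 4.643918891685406 6.4 [-0.76689168  0.32818604 -0.32821737]
```

View pics/w3.png

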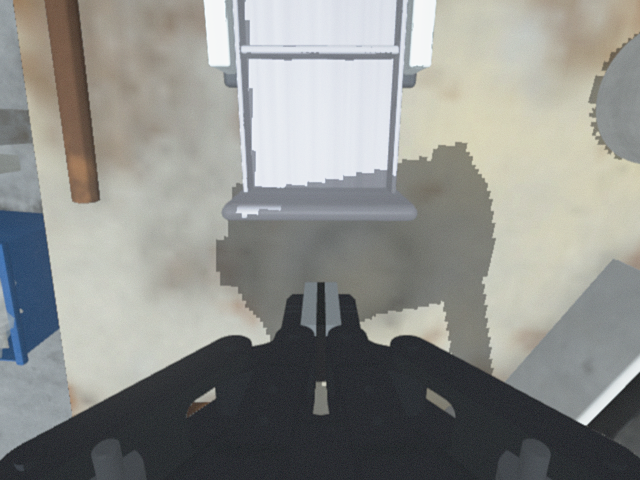

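View pics/s3.png

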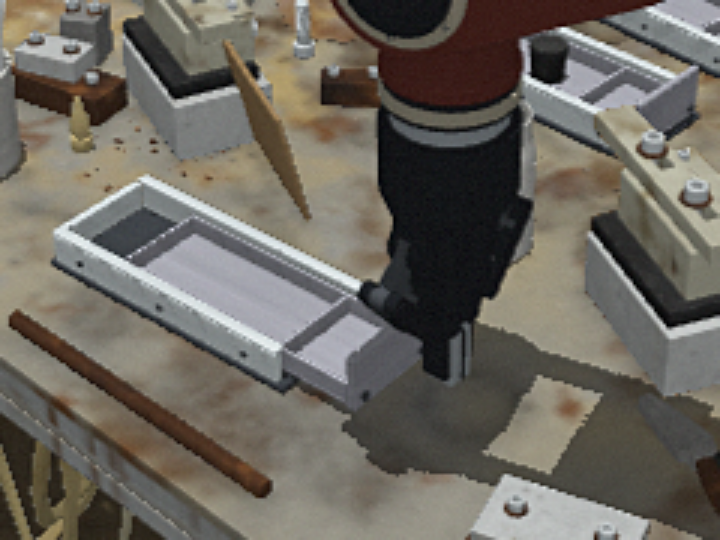

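The finger is centred and about 29 mm in front of the lip, with free space around it. I push.

```bash
python3 -m crank '[{"angular":[0,0,0],"delta_pos":[0.4,0,0],"gripper":0},{"angular":[0,0,0],"delta_pos":[0.4,0,0],"gripper":0},{"angular":[0,0,0],"delta_pos":[0.2,0,0],"gripper":0},{"angular":[0,0,0],"delta_pos":[0.2,0,0],"gripper":0}]'; python3 -m crank '[{"angular":[0,0,0],"delta_pos":[0.3,0,0],"gripper":0},{"angular":[0,0,0],"delta_pos":[0.3,0,0],"gripper":0},{"angular":[0,0,0],"delta_pos":[0.3,0,0],"gripper":0}]'
```

```text
time: 7.0
tool_pos: [0.4865, 0.2034, 0.0501]
tool_rot: [0.0, 0.999, 0.041, -0.001]
contact_force: [-2.2, -0.5, 1.4]
gripper_width: -0.001
time: 7.38
tool_pos: [0.5137, 0.2055, 0.0499]
tool_rot: [0.0, 0.999, 0.041, -0.0]
contact_force: [-3.1, -0.0, 0.6]
gripper_width: 0.0
```

```bash
python3 -m crank '[{"angular":[0,0,0],"delta_pos":[0.2,0,0],"gripper":0},{"angular":[0,0,0],"delta_pos":[0.1,0,0],"gripper":0}]'; python3 -m crank '[{"angular":[0,0,0],"delta_pos":[0.07,0,0],"gripper":0},{"angular":[0,0,0],"delta_pos":[0.07,0,0],"gripper":0}]'
```

```text
time: 7.62
tool_pos: [0.5226, 0.2062, 0.0501]
tool_rot: [0.0, 0.999, 0.041, -0.0]
contact_force: [-2.8, 0.0, 0.2]
gripper_width: -0.0
time: 7.88
tool_pos: [0.5264, 0.2065, 0.0501]
tool_rot: [0.0, 0.999, 0.041, -0.0]
contact_force: [-1.2, -1.8, -0.9]
gripper_width: 0.001
```

```bash
python3 -m crank '[{"angular":[0,0,0],"delta_pos":[0.07,0,0],"gripper":0}]'; python3 -m crank '[{"angular":[0,0,0],"delta_pos":[0.07,0,0],"gripper":0}]';python3 -m crank '[{"angular":[0,0,0],"delta_pos":[0.07,0,0],"gripper":0}]'
python3 - <<'E'
from h import *
s=state();im=grab_frame("wrist");cv2.imwrite("pics/w4.png",im[:,:,::-1]);print(s["tool_pos"],s["contact_force"])
E
```

```text
time: 8.0
tool_pos: [0.5285, 0.2067, 0.0501]
tool_rot: [0.0, 0.999, 0.041, -0.0]
contact_force: [-2.7, -1.9, -1.2]
gripper_width: 0.002
time: 8.12
tool_pos: [0.5292, 0.2068, 0.05]
tool_rot: [0.0, 0.999, 0.041, -0.003]
contact_force: [-12.5, -0.8, 6.3]
gripper_width: 0.001
time: 8.25
tool_pos: [0.5293, 0.2068, 0.05]
tool_rot: [0.001, 0.999, 0.041, -0.005]
contact_force: [-19.3, -3.6, 13.0]
gripper_width: -0.004
[0.5292772  0.20680756 0.05000078] [-19.28084618  -3.56601975  12.98615729]
```

View pics/w4.png

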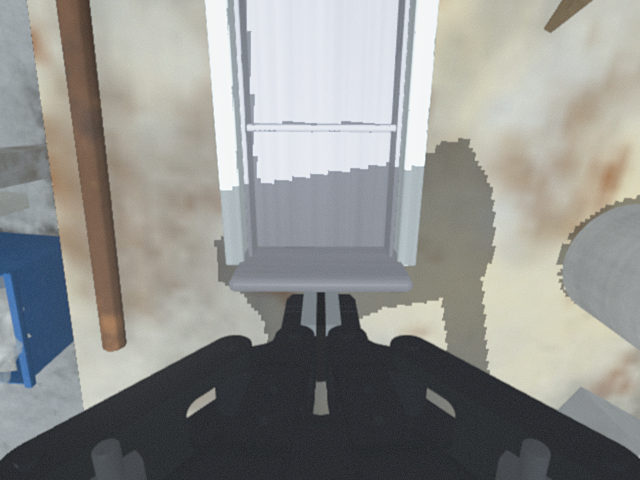

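The force rose to 19 N at x=0.529 with no further motion. The picture shows the lip (230–410, 250–290) closed up against the rail ends, so the empty tray is home. I back off, rise and move over to the crucible tray.

```bash
python3 -m crank '[{"angular":[0,0,0],"delta_pos":[-0.4,0,0],"gripper":0},{"angular":[0,0,0],"delta_pos":[-0.8,0,0],"gripper":0},{"angular":[0,0,0],"delta_pos":[0,0,-0.95],"gripper":0},{"angular":[0,0,0],"delta_pos":[0,0,-0.95],"gripper":0},{"angular":[0,0,0],"delta_pos":[0,0,-0.95],"gripper":0},{"angular":[0,0,0],"delta_pos":[0,0,-0.95],"gripper":0},{"angular":[0,0,0],"delta_pos":[0,0,-0.95],"gripper":0},{"angular":[0,0,0],"delta_pos":[0,0,-0.95],"gripper":0},{"angular":[0,0,0],"delta_pos":[0,0,-0.95],"gripper":0}]'
python3 - <<'E'
from h import *
s=state();im=grab_frame("wrist");cv2.imwrite("pics/w5.png",im[:,:,::-1]);print(s["tool_pos"],yaw(s),s["contact_force"])
for d in landmark_of("wrist","empty_lip_top")[:3]:print(d,wray(s,d["pixel"],.045))
E
```

```text
time: 9.43
tool_pos: [0.4977, 0.2045, 0.2518]
tool_rot: [-0.0, 0.999, 0.041, 0.002]
contact_force: [0.1, 0.1, -0.0]
gripper_width: 0.004
[0.49771703 0.20448988 0.25176695] 4.674421025062424 [ 0.06432645  0.1248581  -0.04762168]
{'pixel': [322.5, 154.9], 'conf': 0.66} [0.54517476 0.20766338 0.045     ]
```

View pics/w5.png

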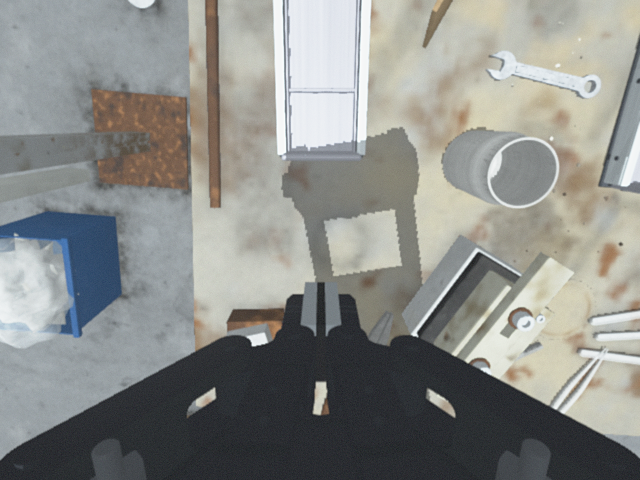

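The empty tray is flush and home, with its lip at row 155 meeting the rail ends. I traverse to the crucible slide and turn to match its yaw.

```bash
python3 -m crank '[{"angular":[0,0,0],"delta_pos":[-0.03,0.95,0],"gripper":0},{"angular":[0,0,0],"delta_pos":[-0.03,0.95,0],"gripper":0},{"angular":[0,0,0],"delta_pos":[-0.03,0.95,0],"gripper":0},{"angular":[0,0,0],"delta_pos":[-0.03,0.95,0],"gripper":0},{"angular":[0,0,0],"delta_pos":[-0.03,0.95,0],"gripper":0},{"angular":[0,0,0],"delta_pos":[-0.03,0.95,0],"gripper":0},{"angular":[0,0,0],"delta_pos":[-0.03,0.95,0],"gripper":0},{"angular":[0,0,0],"delta_pos":[-0.03,0.95,0],"gripper":0},{"angular":[0,0,0],"delta_pos":[-0.03,0.95,0],"gripper":0},{"angular":[0,0,0],"delta_pos":[-0.03,0.95,0],"gripper":0},{"angular":[0,0,0],"delta_pos":[-0.03,0.95,0],"gripper":0},{"angular":[0,0,0],"delta_pos":[-0.03,0.95,0],"gripper":0}]';python3 -m crank '[{"angular":[0,0,0],"delta_pos":[-0.03,0.95,0],"gripper":0},{"angular":[0,0,0],"delta_pos":[-0.03,0.95,0],"gripper":0},{"angular":[0,0,0],"delta_pos":[-0.03,0.95,0],"gripper":0},{"angular":[0,0,0],"delta_pos":[-0.03,0.95,0],"gripper":0},{"angular":[0,0,0.8],"delta_pos":[0,0,0],"gripper":0},{"angular":[0,0,0.75],"delta_pos":[0,0,0],"gripper":0},{"angular":[0,0,0],"delta_pos":[0,0,0],"gripper":0}]'
python3 - <<'E'
from h import *
s=state();im=grab_frame("wrist");cv2.imwrite("pics/w6.png",im[:,:,::-1]);print(s["tool_pos"],yaw(s),s["contact_force"])
for t,z in(("crucible_lip_top",.045),("crucible",.011)):
  for d in landmark_of("wrist",t)[:3]:print(d,wray(s,d["pixel"],z))
E
```

```text
time: 11.02
tool_pos: [0.5142, -0.1384, 0.249]
tool_rot: [0.0, 0.999, 0.041, 0.0]
contact_force: [-0.3, -0.9, -0.1]
gripper_width: 0.001
time: 11.9
tool_pos: [0.5198, -0.2515, 0.249]
tool_rot: [0.0, 1.0, -0.027, 0.0]
contact_force: [0.2, 0.9, -0.2]
gripper_width: 0.003
[ 0.51977345 -0.25149202  0.24901236] -3.044227651610634 [ 0.20646288  0.89860229 -0.22121535]
{'pixel': [327.9, 191.8], 'conf': 0.9} [ 0.53343983 -0.25800638  0.045     ]
{'pixel': [327.9, 29.3], 'conf': 0.65} [ 0.67273931 -0.26528209  0.011     ]
{'pixel': [326.6, 56.5], 'conf': 0.28} [ 0.6508206  -0.26306681  0.011     ]
```

View pics/w6.png

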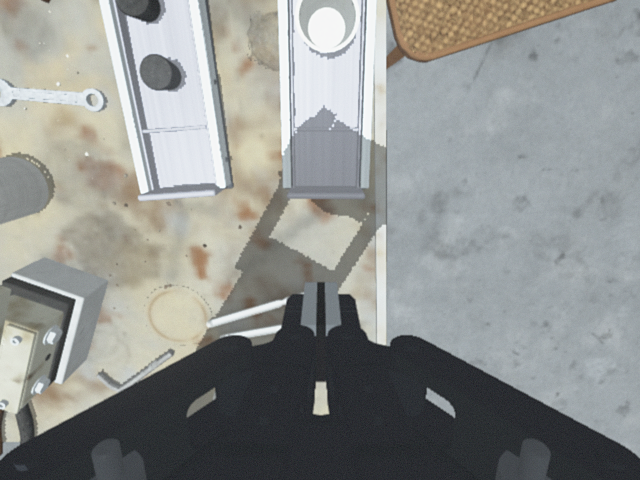

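The lip's inner face is at (0.5334,-0.258), the same as before, and the slide runs straight up the picture (columns 283–369), so the yaw matches. I move above the pocket and descend halfway.

```bash
python3 -m crank '[{"angular":[0,0,0],"delta_pos":[0.67,0.1,0],"gripper":0},{"angular":[0,0,0],"delta_pos":[0.67,0.09,0],"gripper":0},{"angular":[0,0,0],"delta_pos":[0,0,0.95],"gripper":0},{"angular":[0,0,0],"delta_pos":[0,0,0.95],"gripper":0},{"angular":[0,0,0],"delta_pos":[0,0,0.95],"gripper":0},{"angular":[0,0,0],"delta_pos":[0,0,0.95],"gripper":0},{"angular":[0,0,0],"delta_pos":[0,0,0],"gripper":0}]'
python3 - <<'E'
from h import *
s=state();im=grab_frame("wrist");cv2.imwrite("pics/w7.png",im[:,:,::-1]);print(s["tool_pos"],yaw(s),s["contact_force"])
im=grab_frame("scene");cv2.imwrite("pics/s7.png",cv2.resize(im[120:300,280:520,::-1],None,fx=3,fy=3))
E
```

```text
time: 12.92
tool_pos: [0.5579, -0.2581, 0.1326]
tool_rot: [-0.002, 1.0, -0.027, -0.003]
contact_force: [0.5, 0.0, -0.0]
gripper_width: -0.004
[ 0.55793062 -0.25805701  0.13258111] -3.0394699997602745 [ 0.47518202  0.04791493 -0.02235813]
```

View pics/w7.png

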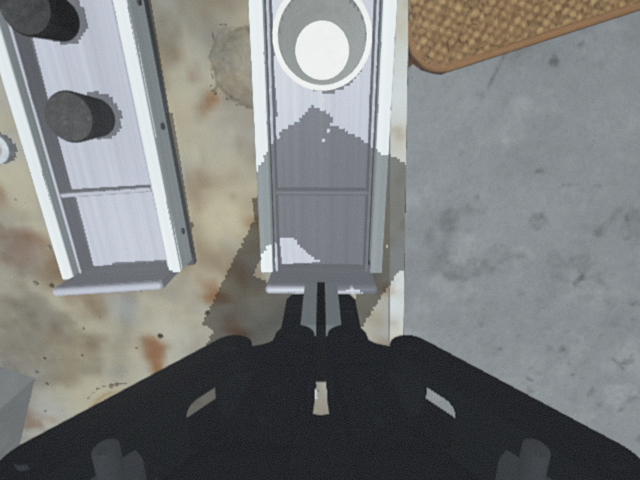

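View pics/s7.png

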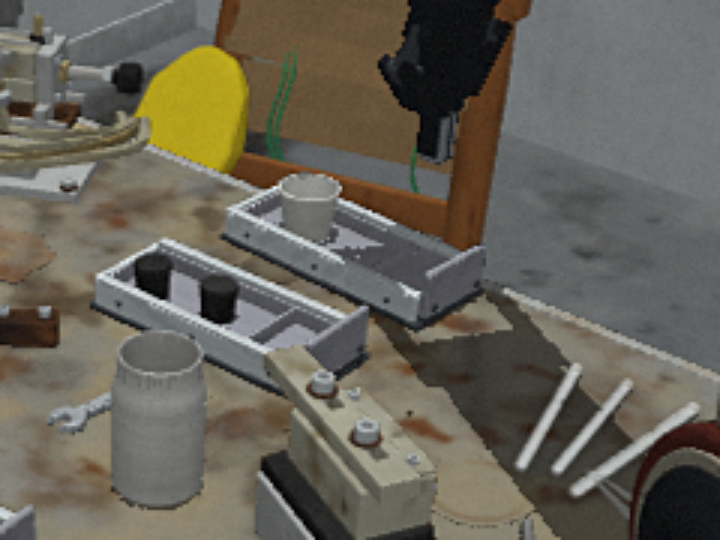

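The finger is centred laterally, with the lip at columns 267–377. By geometry there is about 13 mm to the lip and 18 mm to the cross wall. I descend into the pocket.

```bash
python3 -m crank '[{"angular":[0,0,0],"delta_pos":[0.1,0,0.8],"gripper":0},{"angular":[0,0,0],"delta_pos":[0,0,0.8],"gripper":0},{"angular":[0,0,0],"delta_pos":[0,0,0.8],"gripper":0},{"angular":[0,0,0],"delta_pos":[0,0,0.45],"gripper":0},{"angular":[0,0,0],"delta_pos":[0,0,0],"gripper":0}]'
python3 - <<'E'
from h import *
s=state();im=grab_frame("wrist");cv2.imwrite("pics/w8.png",im[:,:,::-1]);print(s["tool_pos"],yaw(s),s["contact_force"])
im=grab_frame("scene");cv2.imwrite("pics/s8.png",cv2.resize(im[120:300,280:520,::-1],None,fx=3,fy=3))
E
```

```text
time: 13.65
tool_pos: [0.5627, -0.2594, 0.0504]
tool_rot: [-0.0, 1.0, -0.027, -0.0]
contact_force: [0.7, 1.3, 0.8]
gripper_width: -0.001
[ 0.56266697 -0.25941694  0.05039938] -3.073858454887443 [0.65789288 1.26251106 0.8101262 ]
```

View pics/w8.png

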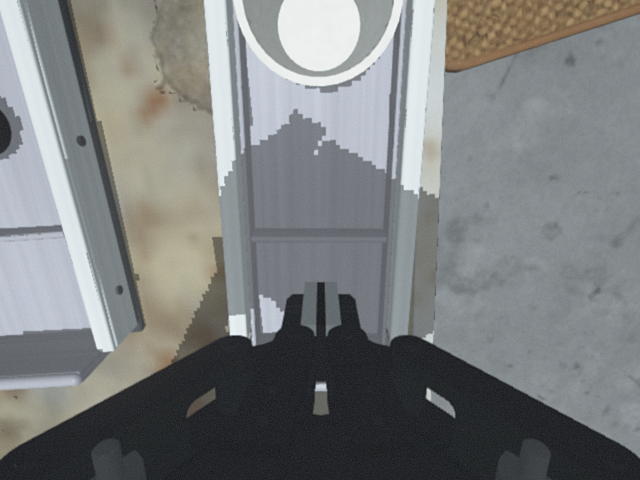

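View pics/s8.png

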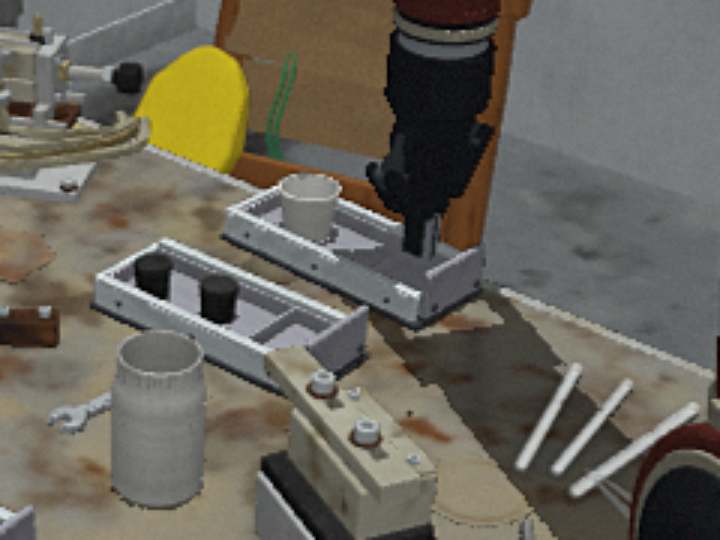

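The fingertip is inside the pocket, behind the lip and ahead of the cross wall at row 237. I lower it another 4 mm and ease it against the lip.

```bash
python3 -m crank '[{"angular":[0,0,0],"delta_pos":[0,0,0.15],"gripper":0},{"angular":[0,0,0],"delta_pos":[-0.25,0,0],"gripper":0},{"angular":[0,0,0],"delta_pos":[-0.15,0,0],"gripper":0},{"angular":[0,0,0],"delta_pos":[-0.1,0,0],"gripper":0}]';python3 -m crank '[{"angular":[0,0,0],"delta_pos":[-0.1,0,0],"gripper":0},{"angular":[0,0,0],"delta_pos":[-0.1,0,0],"gripper":0},{"angular":[0,0,0],"delta_pos":[-0.1,0,0],"gripper":0}]'
```

```text
time: 14.25
tool_pos: [0.5472, -0.2586, 0.0459]
tool_rot: [0.0, 1.0, -0.027, -0.0]
contact_force: [0.2, 0.1, 0.3]
gripper_width: -0.002
time: 14.62
tool_pos: [0.539, -0.2582, 0.046]
tool_rot: [0.0, 1.0, -0.027, 0.001]
contact_force: [3.5, 1.3, -1.0]
gripper_width: -0.0
```

```bash
python3 -m crank '[{"angular":[0,0,0],"delta_pos":[-0.12,0,0],"gripper":0},{"angular":[0,0,0],"delta_pos":[-0.16,0,0],"gripper":0},{"angular":[0,0,0],"delta_pos":[-0.2,0,0],"gripper":0},{"angular":[0,0,0],"delta_pos":[-0.2,0,0],"gripper":0},{"angular":[0,0,0],"delta_pos":[-0.2,0,0],"gripper":0},{"angular":[0,0,0],"delta_pos":[-0.2,0,0],"gripper":0}]'
python3 - <<'E'
from h import *
im=grab_frame("wrist");cv2.imwrite("pics/w9.png",im[:,:,::-1])
E
```

```text
time: 15.38
tool_pos: [0.506, -0.2563, 0.0459]
tool_rot: [-0.0, 1.0, -0.027, 0.0]
contact_force: [3.1, -0.5, -0.5]
gripper_width: 0.004
```

View pics/w9.png

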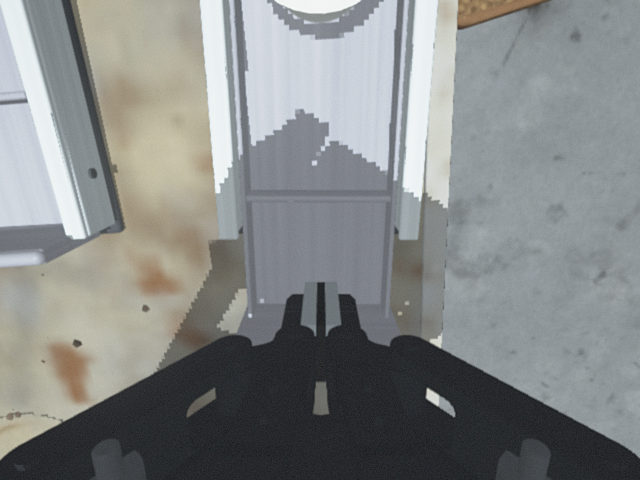

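The tray is coming out, with its floor now beyond the rail ends at row 240, and the crucible is riding along. I continue.

```bash
python3 -m crank '[{"angular":[0,0,0],"delta_pos":[-0.15,0,0],"gripper":0},{"angular":[0,0,0],"delta_pos":[-0.2,0,0],"gripper":0},{"angular":[0,0,0],"delta_pos":[-0.2,0,0],"gripper":0},{"angular":[0,0,0],"delta_pos":[-0.2,0,0],"gripper":0},{"angular":[0,0,0],"delta_pos":[-0.15,0,0],"gripper":0},{"angular":[0,0,0],"delta_pos":[-0.1,0,0],"gripper":0}]'; python3 -m crank '[{"angular":[0,0,0],"delta_pos":[-0.1,0,0],"gripper":0},{"angular":[0,0,0],"delta_pos":[-0.07,0,0],"gripper":0}]'
```

```text
time: 16.18
tool_pos: [0.476, -0.2547, 0.0458]
tool_rot: [-0.0, 1.0, -0.027, -0.0]
contact_force: [2.4, 0.9, -1.0]
gripper_width: -0.0
time: 16.42
tool_pos: [0.4711, -0.2544, 0.0458]
tool_rot: [-0.0, 1.0, -0.027, 0.0]
contact_force: [1.8, 0.9, 0.2]
gripper_width: -0.003
```

```bash
python3 -m crank '[{"angular":[0,0,0],"delta_pos":[-0.07,0,0],"gripper":0}]';python3 -m crank '[{"angular":[0,0,0],"delta_pos":[-0.07,0,0],"gripper":0}]'
```

```text
time: 16.55
tool_pos: [0.4691, -0.2543, 0.0458]
tool_rot: [-0.0, 1.0, -0.027, -0.0]
contact_force: [3.1, 1.0, 0.0]
gripper_width: -0.0
time: 16.68
tool_pos: [0.467, -0.2542, 0.0458]
tool_rot: [-0.0, 1.0, -0.027, -0.0]
contact_force: [2.2, 0.9, -0.5]
gripper_width: 0.005
```

```bash
for i in 1; do python3 -m crank '[{"angular":[0,0,0],"delta_pos":[-0.07,0,0],"gripper":0}]'; done; python3 -m crank '[{"angular":[0,0,0],"delta_pos":[-0.07,0,0],"gripper":0}]'; python3 -m crank '[{"angular":[0,0,0],"delta_pos":[-0.07,0,0],"gripper":0}]'
```

```text
time: 16.8
tool_pos: [0.4668, -0.2543, 0.046]
tool_rot: [0.0, 1.0, -0.027, 0.003]
contact_force: [14.3, 0.6, -8.4]
gripper_width: -0.001
time: 16.92
tool_pos: [0.4667, -0.2543, 0.0461]
tool_rot: [0.001, 1.0, -0.028, 0.006]
contact_force: [22.3, 0.4, -14.0]
gripper_width: 0.002
time: 17.05
tool_pos: [0.4666, -0.2543, 0.0463]
tool_rot: [0.001, 1.0, -0.028, 0.009]
contact_force: [31.5, 1.1, -20.4]
gripper_width: 0.004
```

The force rose to 31 N at x=0.4667 with no further motion, so the tray is at its front stop. I unload the finger, then rise straight out of the pocket.

```bash
python3 -m crank '[{"angular":[0,0,0],"delta_pos":[0.2,0,0],"gripper":0},{"angular":[0,0,0],"delta_pos":[0.2,0,0],"gripper":0},{"angular":[0,0,0],"delta_pos":[0.2,0,0],"gripper":0},{"angular":[0,0,0],"delta_pos":[0,0,0],"gripper":0}]'; python3 -m crank '[{"angular":[0,0,0],"delta_pos":[0,0,-0.5],"gripper":0},{"angular":[0,0,0],"delta_pos":[0,0,-0.9],"gripper":0},{"angular":[0,0,0],"delta_pos":[0,0,-0.95],"gripper":0},{"angular":[0,0,0],"delta_pos":[0,0,-0.95],"gripper":0},{"angular":[0,0,0],"delta_pos":[0,0,-0.95],"gripper":0},{"angular":[0,0,0],"delta_pos":[0,0,-0.95],"gripper":0},{"angular":[0,0,0],"delta_pos":[0,0,-0.95],"gripper":0},{"angular":[0,0,0],"delta_pos":[0,0,0],"gripper":0},{"angular":[0,0,0],"delta_pos":[0,0,0],"gripper":0}]'
python3 - <<'E'
from h import *
s=state();im=grab_frame("wrist");cv2.imwrite("pics/w10.png",im[:,:,::-1]);print(s["tool_pos"],yaw(s),s["contact_force"],s["time"])
for d in landmark_of("wrist","crucible_lip_top")[:3]:print(d,wray(s,d["pixel"],.045))
im=grab_frame("scene");cv2.imwrite("pics/s10.png",im[:,:,::-1])
im=grab_frame("top");cv2.imwrite("pics/t10.png",im[:,:,::-1])
E
```

```text
time: 17.55
tool_pos: [0.4788, -0.2551, 0.0458]
tool_rot: [0.0, 1.0, -0.027, -0.0]
contact_force: [-0.3, -0.1, -1.1]
gripper_width: 0.003
time: 18.68
tool_pos: [0.4783, -0.2547, 0.2299]
tool_rot: [-0.0, 1.0, -0.027, -0.0]
contact_force: [-0.4, 0.7, 1.1]
gripper_width: 0.003
[ 0.47829226 -0.25468454  0.22988738] -3.0824826714462263 [-0.37682297  0.73607317  1.08272549] 18.675
{'pixel': [321.0, 235.4], 'conf': 0.58} [ 0.4566016  -0.25293146  0.045     ]
```

View pics/w10.png

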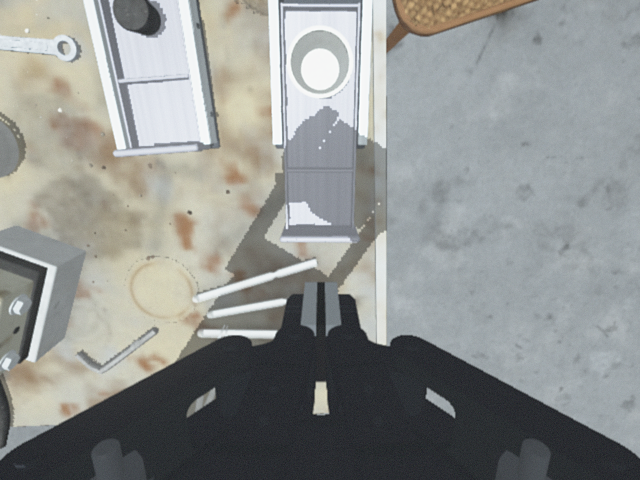

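View pics/s10.png

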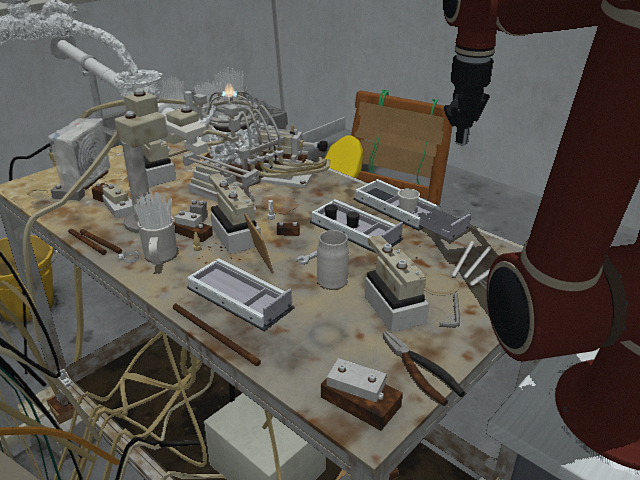

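View pics/t10.png

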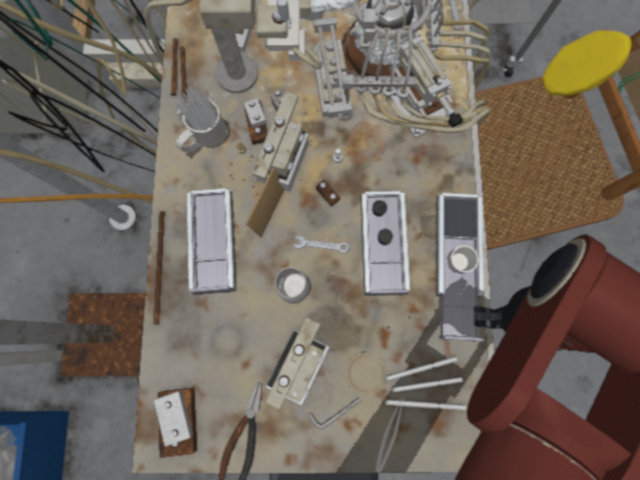

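The pictures show the empty tray home, the crucible tray out with the crucible upright in it at wrist (320,63), and the stopper tray shut. The cup and wrench are where they were, and the arm is clear at zero force.

```bash
python3 -c "
from plant import *
print(job_done())"
```

```text
the job is handed in; nothing more can be done
None
```

I pushed the empty tray fully home, then drew the crucible tray out to its front stop. I handed the job in at about 19 s of robot time.

- **Empty tray:** I pushed it in with the shut fingertips until the wrist force rose to about 19 N and it stopped moving. The pictures show its lip flush with the rail ends.
- **Crucible tray:** I hooked the fingertip behind its lip and drew it out, at about 3 N, until it stopped firmly with the force rising to about 31 N. I then unloaded the finger and lifted it clear.
- **Last pictures:** The crucible is upright in its bay. The stopper tray is shut with both stoppers standing, and the cup and wrench are where they were. The robot touches nothing.
- **Measured travel:** The crucible tray's lip moved about 77 mm by camera, against the nominal 80 mm. That fits a tray that started up to 10 mm out plus camera error, and the stop itself was felt as hard contact.

No check failed. One early landmark reading, from the scene camera, put the crucible tray's lip about 8 mm off. I used the wrist camera's reading instead, which came out the same twice.

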